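# Set and clamp the length stop on a welding fence

## Task

Slide the stop with the orange lever along its rail until its yellow flag is up against the end of the square red-brown steel tube, then flip the orange cam lever all the way over so that the stop is clamped there. Leave the tube lying where it is and do not disturb the stop with the blue lever.

Things in the scene. Friction and masses are not known exactly. Their poses are not given: they have to be found in the camera images.
- stop_face (a point): Pushing face of the orange stop's yellow flag (40 wide, 77 high), 35 mm above the table. Axes: y along the rail to the tube, x across it away from the robot. Flag hangs from a bright carriage that slides stiffly (4 N) and stays: x 9 to 67, y -70 (flat rear face to push) to 0 mm from here, 58 to 93 mm above the table. Rail: 30 wide, middle x 38, top 55 mm up. Lever pivot: x 38, y -23, 107 mm up.
- orange_stop_lever (a joint): Orange cam lever, 14 mm wide, 10 thick, ending in a 22 x 16 mm grip, 95 mm from pivot (see stop_face) to end. 0 rad = open: upright, leaning 20 degrees back to the robot; starts at 0 to 0.35. Grows as it swings over, away from the robot, in the plane across the rail; 1.92 = clamped: level, pointing away (+x), axis 107 mm above the table. Turns with 2 N at the grip; stays where left.
- tube_end (a point): Centre of the square red-brown primed steel tube's end that faces the orange stop, 30 mm above the table. The tube, 40 x 40 mm, 130 long, lies loose on the 10 mm base plate along the robot's side of the rail, its far end against (within 5 mm of) a fixed block. With the stop home, stop_face and this point lie at the same place along the rail.
- blue_stop: Parked stop with a blue lever, on the same rail behind the orange one, of the same shape; fixed. Already clamped: its lever lies level, pointing away from the robot, 107 mm above the table. Origin: table height, on the rail's middle line, at the middle of its carriage (70 mm along the rail, 93 mm high). Axes as stop_face. Leave it alone.
There are look-alikes about, which are no part of the job. What is shaped like the part that bears tube_end but purple is not meant.

How it is judged:
On the way:
1. the orange stop's flag is up against the tube's end (gap under 12 mm) while its lever is still open (y of tube_end in the frame of stop_face below 0.012 m and value of joint orange_stop_lever below 0.9 rad), for 0.2 s.
At the end, for the whole second after the job is handed in: The orange lever is flipped over to within 0.2 rad (11 degrees) of its fully clamped end (above 1.72 rad), the gap along the rail between the stop's flag and the tube's end is under 12 mm, and the tube lies within 15 mm of where it was (value of joint orange_stop_lever above 1.72 rad and y of tube_end in the frame of stop_face below 0.012 m and distance of tube_end from where it was at the start of the episode below 0.015 m); the robot touches nothing.
It fails at once if the parked stop with the blue lever is hit or pressed (more than 5 N) (contact force between blue_stop and anything else above 5 N).
It also fails if it takes over 48 s, if anything falls off the work surface, if the arm or the gripper's body presses on something with over 40 N, if the wrist force passes 120 N, or if a joint passes its speed limit or range.

## Robot

A 7-joint arm with a two-finger parallel gripper is mounted at the origin on the work surface. World frame = base frame: x ahead of the robot, y to its left, z up, the work surface at z = 0. Lengths are in m, angles in rad, forces in N, time in s.
With the tool pointing down it reaches from about 0.4 to 0.875 m from the base axis. Payload 4.4 kg.
Tool frame: the origin (TCP) lies on the centre line of the jaws, within the pads' length; the fingertips stand 19 mm ahead of it and the grasp point (between the pads) is the TCP; y points along the fingers, z is the direction in which the jaws open and shut, and the axes are right-handed (so a half turn about y gives the same grasp; the last joint's range is limited). The gripper opens to 85 mm and grips with 20 to 120 N. Pads are 22 mm wide; open, the fingers measure 114 mm over their backs; the gripper's body (76 mm by 85 mm) begins 54 mm behind the grasp point. The pads swing forward as they close: fully open they stand 13 mm farther back than shut.
Start: joints at [1.229, 0.628, 0.038, 1.517, -0.027, 0.996, -0.02], TCP at [0.177, -0.625, 0.25] pointing down, gripper open.
Joint ranges: [-3.06, 3.06], [-0.37, 2.12], [-1.25, 1.32], [0.18, 2.47], [-1.1, 4.24], [0.23, 1.98], [-2.94, 2.94]. Speed limits (rad/s): [2.57, 2.57, 3.14, 3.14, 3.14, 3.14, 3.14].

## Interface

Orientations are given as a unit quaternion [x, y, z, w].
In Python, from workcell import manip, imaging gives the robot as it stands.
- The arm moves only by the tool carry_out, never from a script. Its argument "steps" is a list of rows, each an object with "gripper": the closure in counts, from 0 (fully open) to 255 (shut); "xyz": the shift along the tool's x, y, z in m, a list of three; "spin": the turn about the tool's y in rad. A call has exactly 8 rows; each row is the pose to reach, as a shift and turn from the pose commanded when the call began, along the tool's axes at that moment; what a row does not reach only later rows make up. A row lasts 1/8 s, in which the tool goes at most 62.5 mm and 10.7 degrees, less where a joint would pass 70% of its speed; a pose out of reach is approached as far as the arm can. A call with a gripper value outside its range is refused whole. The fingers move at their own pace and stop on an object; "newtons" is the grip in N (left out, the last holds). Time passes only in rows, so rows that repeat a pose let the fingers close, or fill a call up. It gives the time, the measured TCP pose, the force and the opening at its end, in the units of the state.
- manip.read_state(): the state, without advancing time (a new reading comes with each control period).
- imaging.capture(name): name is "scene" or "top"; returns a dict with "color" (420x560x3 uint8, red, green, blue), "z_map" (420x560 float32, m along the optical axis (not along the pixel's ray), 0 where there is no reading), "K" (3x3 intrinsics, pixels), "view" (4x4, takes a point from world to camera coordinates). Camera axes: x right, y up, looking along -z (the intrinsics and any distortion apply to the point x, -y, -z); pixel columns grow to the right and rows downward; lengths in m; the calibration is good to about 2 mm. A picture is of the moment at which its call begins.
- manip.hand_in(): hands the job in, once; it reports no verdict.
The state is a dict: "clock": time; "q": joint angles; "dq": joint speeds; "effort": joint torques, N m; "position": TCP position; "orientation": TCP orientation; "wrist_force": force on the tool from outside, world axes, zero at the start; "ft_torque": the same for the moment, N m; "grip_width": finger opening in m.
Only numpy, scipy, OpenCV 4.12 (cv2) and the standard library are available. Lean on these libraries where they do the work, as an engineer would, in place of code of your own. Each camera call takes 0.05 s, during which the arm holds its last target. There are 200 camera calls.

## Working session

There is one attempt and no reset: what is moved stays moved. The work goes in short steps, Python scripts to look and compute and a tool call to move; the robot and the scene stay as the last step left them, time stands still between calls to the robot, and variables do not carry over. Pictures are saved under pics/ and viewed, about 8 in all and at most 12, crops included, and the job is handed in when it is done.

Besides the shell and the picture viewer there is one more tool, called after "Emit:" as name(argument=value, ...) on one line, values as JSON. carry_out: Moves the arm, as the interface text tells. Its arguments: {"type":"object","properties":{"steps":{"type":"array","items":{"type":"object","properties":{"gripper":{"type":"number"},"xyz":{"type":"array","items":{"type":"number"}},"spin":{"type":"number"}}}},"newtons":{"type":"number"}},"required":["steps"]}

```bash
mkdir -p pics; cat > h.py <<'E'
import numpy as np, cv2
from workcell import manip, imaging
def cap(n):
    d=imaging.capture(n); np.savez(f'{n}.npz',**d); return d
def load(n): return dict(np.load(f'{n}.npz'))
def world(d):
    z=d['z_map']; K=d['K']; h,w=z.shape
    u,v=np.meshgrid(np.arange(w),np.arange(h))
    p=np.stack([(u-K[0,2])/K[0,0]*z,-(v-K[1,2])/K[1,1]*z,-z,np.ones_like(z)],-1)
    W=p@np.linalg.inv(d['view']).T; W=W[...,:3]; W[z==0]=np.nan; return W
def save(f,img,s=1):
    cv2.imwrite(f'pics/{f}.png',cv2.resize(np.ascontiguousarray(img[...,::-1]),None,fx=s,fy=s,interpolation=cv2.INTER_CUBIC))
E
python3 - <<'E'
from h import *
for n in ['scene','top']:
    d=cap(n); save(n+'0',d['color'],1.4); print(d.keys(), d['view'].round(2).tolist())
print(manip.read_state())
E
```

```text
dict_keys(['color', 'z_map', 'K', 'view']) [[0.33, 0.94, -0.01, -0.16], [-0.67, 0.24, 0.71, 0.25], [0.67, -0.23, 0.71, -1.12], [0.0, 0.0, 0.0, 1.0]]
dict_keys(['color', 'z_map', 'K', 'view']) [[0.02, -1.0, 0.02, -0.0], [0.99, 0.02, 0.13, -0.47], [-0.13, 0.02, 0.99, -0.93], [0.0, 0.0, 0.0, 1.0]]
{'clock': 0.1, 'q': array([ 1.22920306,  0.62925177,  0.03845251,  1.51826861, -0.02701527,
        0.99630025, -0.02000702]), 'dq': array([ 0.0023923 , -0.00184137, -0.00089961, -0.00135839, -0.00110169,
        0.00071947,  0.00025553]), 'effort': array([ 3.78047189e-03, -5.64527929e+01,  1.23108029e+00, -1.93972850e+01,
        1.14027044e-02,  5.43540184e-03, -2.36233450e-05]), 'position': array([ 0.17688739, -0.62491963,  0.24948217]), 'orientation': array([-0.09727754,  0.70099362, -0.69979685,  0.09710508]), 'wrist_force': array([-0.00918063, -0.62578267, -0.26544965]), 'ft_torque': array([-0.01282354, -0.01071281,  0.02421134]), 'grip_width': 0.08537197276372928}
```

View pics/scene0.png

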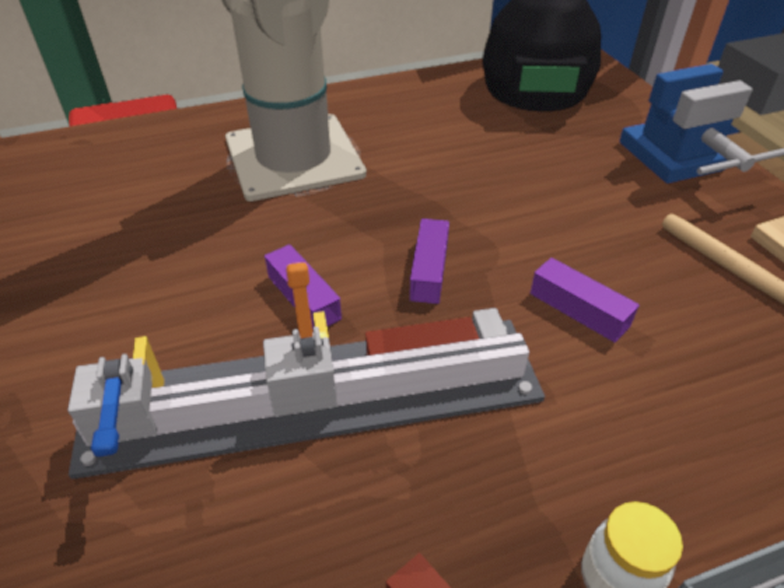

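View pics/top0.png

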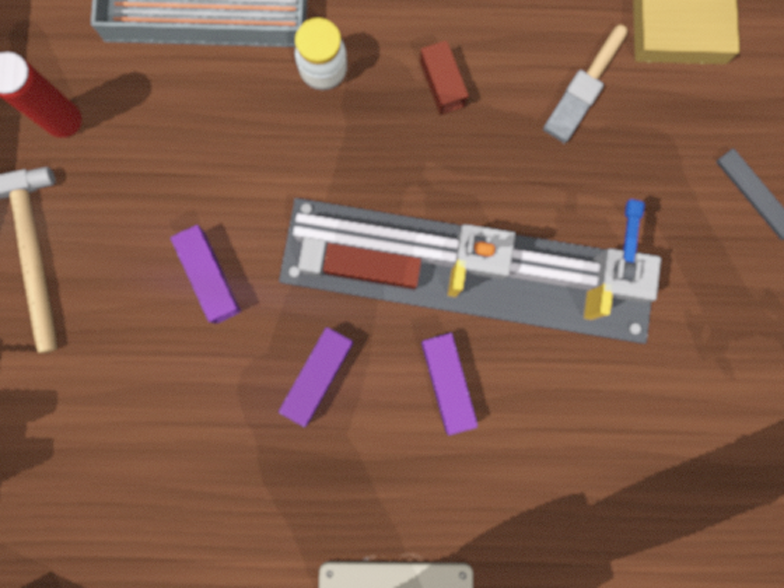

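The top view has the orange stop at (485,245) and the blue stop at (630,270). The red-brown tube is on the plate, with its near end at (419,270). Look-alikes:
- Purple tubes at (205,275), (316,377) and (450,384). They're the wrong colour.
- A short loose red-brown block at (443,77). It's off the plate.

I choose the tube at (370,265), and I'll check it in a close crop.

```bash
python3 - <<'E'
from h import *
d=load('top'); W=world(d); c=d['color']
save('crop1',c[135:250,190:480],2.7)
hsv=cv2.cvtColor(c,cv2.COLOR_RGB2HSV)
def stats(n,m):
    p=W[m]; p=p[~np.isnan(p).any(1)]; print(n,len(p),np.percentile(p,[2,50,98],axis=0).round(4).tolist()); return p
R=np.zeros(c.shape[:2],bool); R[135:250,190:480]=1
x,y,z=W[...,0],W[...,1],W[...,2]
# rail top
m=R&(abs(z-.055)<.004)&(c.min(-1)>120); p=stats('rail',m)
q=p[:,:2]; mu=q.mean(0); e=np.linalg.svd(q-mu,full_matrices=False)[2][0]; e*=np.sign(e[1]); 
print('raildir',e,np.degrees(np.arctan2(-e[0],e[1])))
f=np.array([e[1],-e[0]])
for n,m in dict(
  carr=R&(abs(z-.093)<.004), tube=R&(abs(z-.05)<.004)&(c[...,0]>1.6*c[...,1])&(c[...,0]<190), yel=R&(hsv[...,0]>20)&(hsv[...,0]<32)&(hsv[...,1]>150)&(z>.065)&(z<.085),
  org=R&(hsv[...,0]>5)&(hsv[...,0]<15)&(hsv[...,1]>180)&(z>.12),blue=R&(hsv[...,0]>100)&(hsv[...,0]<120)&(hsv[...,1]>150)).items():
    p=stats(n,m)
    a=p[:,:2]@e; b=p[:,:2]@f; print('  along',np.percentile(a,[1,5,50,95,99]).round(4),'across',np.percentile(b,[1,5,50,95,99]).round(4))
    if n=='carr':
        for s in (0,1):
            k=(a>np.median(a)) if s else (a<0.0)
        print(np.histogram(a,bins=20))
d2=load('scene');W2=world(d2);c2=d2['color'];h2=cv2.cvtColor(c2,cv2.COLOR_RGB2HSV)
m=(h2[...,0]>5)&(h2[...,0]<15)&(h2[...,1]>180)&(W2[...,2]>.1); m[:,:150]=0;m[:,300:]=0
p=W2[m];print('lever',len(p));o=np.argsort(p[:,2]);
for i in o[::max(1,len(o)//12)]: print((p[i,:2]@e).round(4),(p[i,:2]@f).round(4),p[i,2].round(4))
E
```

```text
rail 3061 [[0.4912, -0.2642, 0.0519], [0.5306, -0.0025, 0.0554], [0.5676, 0.1381, 0.0585]]
raildir [0.109999  0.9939317] -6.3152579336169055
carr 1932 [[0.4506, -0.3362, 0.09], [0.502, -0.1454, 0.0934], [0.5499, -0.0737, 0.0964]]
  along [-0.2816 -0.2764 -0.0863 -0.021  -0.0177] across [0.4725 0.4839 0.518  0.5555 0.5595]
(array([207, 200,  98,  84, 227, 130,   0,   0,   0,   0,   0,   0,   0,
         0,  79, 224, 171, 117, 117, 278]), array([-0.28321814, -0.26984427, -0.25647039, -0.24309652, -0.22972264,
       -0.21634877, -0.20297489, -0.18960102, -0.17622715, -0.16285327,
       -0.1494794 , -0.13610552, -0.12273165, -0.10935777, -0.0959839 ,
       -0.08261002, -0.06923615, -0.05586228, -0.0424884 , -0.02911453,
       -0.01574065]))
tube 1277 [[0.4832, -0.0225, 0.0468], [0.5064, 0.0388, 0.0501], [0.5288, 0.0993, 0.0533]]
  along [0.0311 0.0364 0.094  0.1516 0.157 ] across [0.4795 0.4819 0.4989 0.5159 0.5183]
yel 84 [[0.4409, -0.2666, 0.0657], [0.4653, -0.2627, 0.0755], [0.4938, -0.0685, 0.0844]]
  along [-0.2172 -0.2132 -0.2114 -0.016  -0.0159] across [0.4674 0.4678 0.4832 0.5007 0.5022]
org 1 [[0.5068, -0.0856, 0.1929], [0.5068, -0.0856, 0.1929], [0.5068, -0.0856, 0.1929]]
  along [-0.0293 -0.0293 -0.0293 -0.0293 -0.0293] across [0.5131 0.5131 0.5131 0.5131 0.5131]
blue 332 [[0.5092, -0.3123, 0.109], [0.5534, -0.299, 0.1132], [0.5841, -0.2906, 0.1173]]
  along [-0.2482 -0.2451 -0.2372 -0.2309 -0.229 ] across [0.5373 0.5417 0.5829 0.6121 0.6145]
lever 436
-0.0415 0.5317 0.1227
-0.0423 0.5328 0.1306
-0.0339 0.5292 0.1374
-0.0415 0.5262 0.1444
-0.0436 0.5256 0.1505
-0.037 0.524 0.1575
-0.036 0.522 0.1653
-0.039 0.5195 0.1733
-0.0356 0.5216 0.1823
-0.0364 0.5206 0.1872
-0.0411 0.5174 0.191
-0.0309 0.5164 0.1953
-0.0467 0.5157 0.1998
```

View pics/crop1.png

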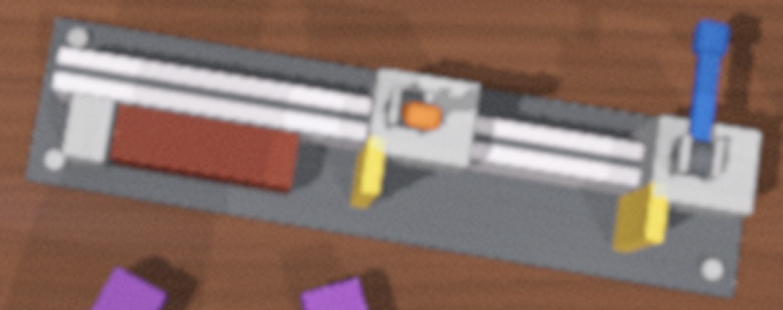

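The crop confirms it. The red-brown tube runs from (110,150) to (295,160) and sits against the grey block. The orange stop's flag is at (370,170), about 46 mm from the tube end, and the lever is nearly upright. Next I refine the rail frame and work out the tool moves.

```bash
cat >> h.py <<'E'
from scipy.spatial.transform import Rotation as Ro
def frame(top):
    """rail frame from the carriage tops"""
    W=world(top); v,u=np.mgrid[:420,:560]
    z=W[...,2]; R=(abs(z-.093)<.004)&(v>135)&(v<250)&(u>190)&(u<480)
    n,l,s,_=cv2.connectedComponentsWithStats(R.astype(np.uint8))
    k=[i for i in range(1,n) if s[i,4]>400]
    return [cv2.minAreaRect((W[l==i][:,:2]*1000).astype(np.float32)) for i in k]
E
python3 - <<'E'
from h import *
d=load('top'); W=world(d); c=d['color']
for r in frame(d): print('carriage',r)
z=W[...,2]; m=(abs(z-.05)<.004)&(c[...,0]>1.6*c[...,1])&(c[...,0]<190); m[:135]=0;m[250:]=0;m[:,:190]=0;m[:,480:]=0
l=cv2.connectedComponentsWithStats(m.astype(np.uint8)); i=1+np.argmax(l[2][1:,4]); print('tube',cv2.minAreaRect((W[l[1]==i][:,:2]*1000).astype(np.float32)))
s=manip.read_state(); print(Ro.from_quat(s['orientation']).as_matrix().round(4))
E
```

```text
carriage ((508.4947814941406, -108.73593139648438), (69.90946960449219, 87.6910171508789), 81.65682983398438)
carriage ((479.591552734375, -301.5837707519531), (71.50043487548828, 86.4312515258789), 82.14372253417969)
tube ((506.6856689453125, 38.65351486206055), (128.7018280029297, 38.25004196166992), 81.63541412353516)
[[-9.622e-01 -5.000e-04  2.723e-01]
 [-2.723e-01  1.600e-03 -9.622e-01]
 [ 0.000e+00 -1.000e+00 -1.700e-03]]
```

Emit:
carry_out(steps=[{"gripper":255,"xyz":[-0.042,0,-0.032],"spin":0.05},{"gripper":255,"xyz":[-0.084,0,-0.064],"spin":0.1},{"gripper":255,"xyz":[-0.126,0,-0.096],"spin":0.16},{"gripper":255,"xyz":[-0.168,0,-0.128],"spin":0.22},{"gripper":255,"xyz":[-0.21,0,-0.16],"spin":0.28},{"gripper":255,"xyz":[-0.252,0,-0.192],"spin":0.34},{"gripper":255,"xyz":[-0.294,0,-0.224],"spin":0.39},{"gripper":255,"xyz":[-0.335,0,-0.256],"spin":0.42}])

```text
clock: 1.1
position: [0.4305, -0.2863, 0.2501]
orientation: [0.051, 0.705, -0.705, -0.051]
wrist_force: [0.8, -0.2, -0.8]
grip_width: -0.0
```

Emit:
carry_out(steps=[{"gripper":255,"xyz":[-0.022,0,-0.041],"spin":0},{"gripper":255,"xyz":[-0.044,0,-0.082],"spin":0},{"gripper":255,"xyz":[-0.066,0,-0.122],"spin":0},{"gripper":255,"xyz":[-0.066,0,-0.122],"spin":0},{"gripper":255,"xyz":[-0.066,0.04,-0.122],"spin":0},{"gripper":255,"xyz":[-0.066,0.08,-0.122],"spin":0},{"gripper":255,"xyz":[-0.066,0.12,-0.122],"spin":0},{"gripper":255,"xyz":[-0.066,0.14,-0.122],"spin":0}])

```text
clock: 2.1
position: [0.5105, -0.1773, 0.1081]
orientation: [0.05, 0.705, -0.705, -0.053]
wrist_force: [0.8, 0.3, 1.1]
grip_width: -0.0001
```

```bash
python3 - <<'E'
from h import *
d=cap('scene'); save('s1',d['color'][150:350,30:400],2.1)
s=manip.read_state(); print(s['position'],s['wrist_force'],Ro.from_quat(s['orientation']).as_matrix().round(3))
e=np.array([.1444,.9895]);f=np.array([.9895,-.1444]);print(s['position'][:2]@e,s['position'][:2]@f)
E
```

```text
[ 0.50957908 -0.17701031  0.10649601] [-0.15515625  0.29555404 -1.80688231] [[-0.989 -0.006 -0.145]
 [ 0.145  0.001 -0.989]
 [ 0.007 -1.    -0.   ]]
-0.10156848563018102 0.5297887924415995
```

View pics/s1.png

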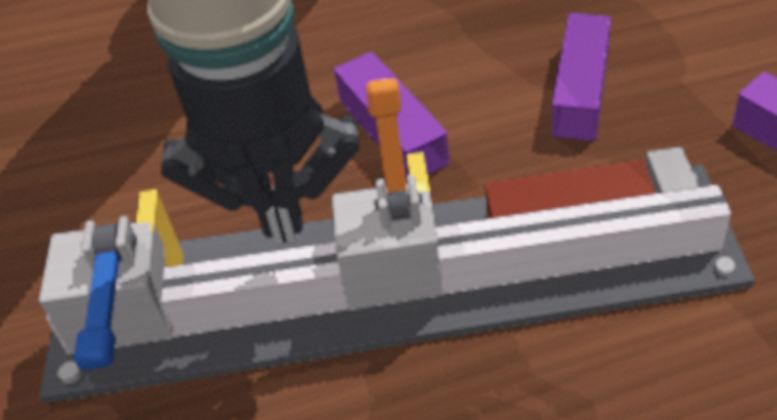

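The crop shows the closed fingers at (280,220), behind the orange carriage at (335,210). The gripper's knuckle at (345,140) sticks out towards the orange lever. I'll turn the jaw axis across the rail for clearance.

Emit:
carry_out(steps=[{"gripper":255,"xyz":[0,0,0],"spin":0.18},{"gripper":255,"xyz":[0,0,0],"spin":0.36},{"gripper":255,"xyz":[0,0,0],"spin":0.54},{"gripper":255,"xyz":[0,0,0],"spin":0.72},{"gripper":255,"xyz":[0,0,0],"spin":0.9},{"gripper":255,"xyz":[0,0,0],"spin":1.08},{"gripper":255,"xyz":[0,0,0],"spin":1.26},{"gripper":255,"xyz":[0,0,0],"spin":1.44}])

```text
clock: 3.15
position: [0.5123, -0.1773, 0.1109]
orientation: [0.505, 0.495, -0.495, -0.505]
wrist_force: [0.1, -0.3, 0.9]
grip_width: 0.0001
```

Emit:
carry_out(steps=[{"gripper":255,"xyz":[0,0,0],"spin":0.13},{"gripper":255,"xyz":[0,0.01,0],"spin":0.13},{"gripper":255,"xyz":[0,0.018,0],"spin":0.13},{"gripper":255,"xyz":[0,0.018,0],"spin":0.13},{"gripper":255,"xyz":[0,0.018,0],"spin":0.13},{"gripper":255,"xyz":[0,0.018,0],"spin":0.13},{"gripper":255,"xyz":[0,0.018,0],"spin":0.13},{"gripper":255,"xyz":[0,0.018,0],"spin":0.13}])

```text
clock: 4.15
position: [0.5126, -0.1767, 0.0924]
orientation: [0.535, 0.463, -0.463, -0.534]
wrist_force: [0.8, -0.1, 1.1]
grip_width: 0.0002
```

```bash
cat >> h.py <<'E'
e=np.array([.1444,.9895]);f=np.array([.9895,-.1444])
def st():
    s=manip.read_state(); p=s['position']; print('clk',s['clock'],'a',(p[:2]@e).round(4),'b',(p[:2]@f).round(4),'z',p[2].round(4),'F',s['wrist_force'].round(1)); print(Ro.from_quat(s['orientation']).as_matrix().round(3))
E
python3 -c "
from h import *
st()"
```

```text
clk 4.15 a -0.1008 b 0.5327 z 0.0924 F [ 0.8 -0.1  1.1]
[[ 0.143  0.    -0.99 ]
 [ 0.99  -0.     0.143]
 [-0.    -1.    -0.   ]]
```

Emit:
carry_out(steps=[{"gripper":255,"xyz":[0.01,0,0],"spin":0},{"gripper":255,"xyz":[0.018,0,0],"spin":0},{"gripper":255,"xyz":[0.026,0,0],"spin":0},{"gripper":255,"xyz":[0.034,0,0],"spin":0},{"gripper":255,"xyz":[0.042,0,0],"spin":0},{"gripper":255,"xyz":[0.049,0,0],"spin":0},{"gripper":255,"xyz":[0.055,0,0],"spin":0},{"gripper":255,"xyz":[0.055,0,0],"spin":0}])

```text
clock: 5.15
position: [0.5206, -0.1208, 0.0923]
orientation: [-0.534, -0.464, 0.463, 0.535]
wrist_force: [0.6, -1.1, -0.5]
grip_width: 0.0002
```

```bash
cat >> h.py <<'E'
def gap(d):
    """along-rail histogram edges: yellow flag top and tube top"""
    W=world(d); c=d['color']; h=cv2.cvtColor(c,cv2.COLOR_RGB2HSV); a=W[...,:2]@e; b=W[...,:2]@f; z=W[...,2]
    t=(abs(z-.05)<.003)&(c[...,0]>1.6*c[...,1])&(b>.48)&(b<.515)&(a>-.05)&(a<.2)
    y=(h[...,0]>20)&(h[...,0]<32)&(h[...,1]>120)&(z>.03)&(b>.46)&(b<.52)&(a>-.1)
    for n,m in (('tube',t),('flag',y)): print(n,m.sum(),np.percentile(a[m],[1,5,50,95,99]).round(4) if m.any() else '', np.percentile(b[m],[1,99]).round(4) if m.any() else '')
E
python3 - <<'E'
from h import *
st()
for n in ('top','scene'): d=cap(n); print(n); gap(d); 
d=load('top'); print(frame(d))
save('t2',d['color'][135:250,190:480],2.7)
E
```

```text
clk 5.15 a -0.0443 b 0.5326 z 0.0923 F [ 0.6 -1.1 -0.5]
[[ 0.142 -0.    -0.99 ]
 [ 0.99   0.002  0.142]
 [ 0.002 -1.     0.   ]]
top
tube 0  
flag 0  
scene
tube 1104 [0.0482 0.0533 0.1111 0.1704 0.1757] [0.4804 0.5114]
flag 85 [0.0244 0.0253 0.0313 0.0351 0.0354] [0.4754 0.5102]
[((479.5252990722656, -301.8134765625), (71.72906494140625, 86.66928100585938), 82.39676666259766)]
```

View pics/t2.png

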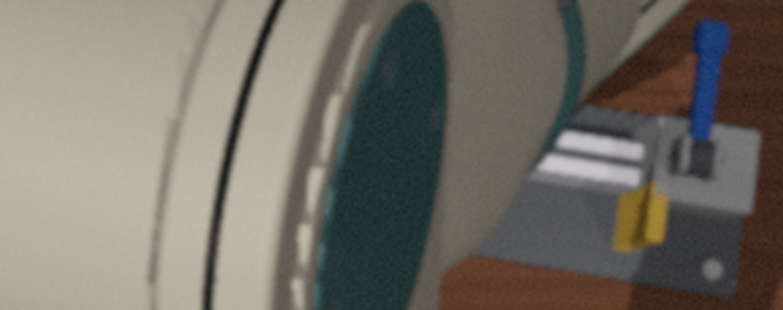

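The arm hides the stop in the top view. From the scene camera, the flag is at about 0.036 and the tube end at about 0.047, so the gap is roughly 11 mm. I'll push 8 mm further.

Emit:
carry_out(steps=[{"gripper":255,"xyz":[0.003,0,0],"spin":0},{"gripper":255,"xyz":[0.006,0,0],"spin":0},{"gripper":255,"xyz":[0.008,0,0],"spin":0},{"gripper":255,"xyz":[0.008,0,0],"spin":0},{"gripper":255,"xyz":[0.008,0,0],"spin":0},{"gripper":255,"xyz":[0.008,0,0],"spin":0},{"gripper":255,"xyz":[0.008,0,0],"spin":0},{"gripper":255,"xyz":[0.008,0,0],"spin":0}])

```text
clock: 6.25
position: [0.5215, -0.1142, 0.0924]
orientation: [-0.534, -0.463, 0.463, 0.535]
wrist_force: [-1.4, -2.6, 1.9]
grip_width: 0.0002
```

```bash
python3 - <<'E'
from h import *
st()
d=cap('scene'); gap(d)
save('s3',d['color'][150:350,130:400],2.9)
E
```

```text
clk 6.25 a -0.0377 b 0.5325 z 0.0924 F [-1.4 -2.6  1.9]
[[ 0.143  0.    -0.99 ]
 [ 0.99   0.     0.143]
 [ 0.    -1.     0.   ]]
tube 1083 [0.0504 0.0551 0.112  0.1706 0.1758] [0.4805 0.5113]
flag 78 [0.031  0.0314 0.0374 0.0416 0.0421] [0.475  0.5029]
```

View pics/s3.png

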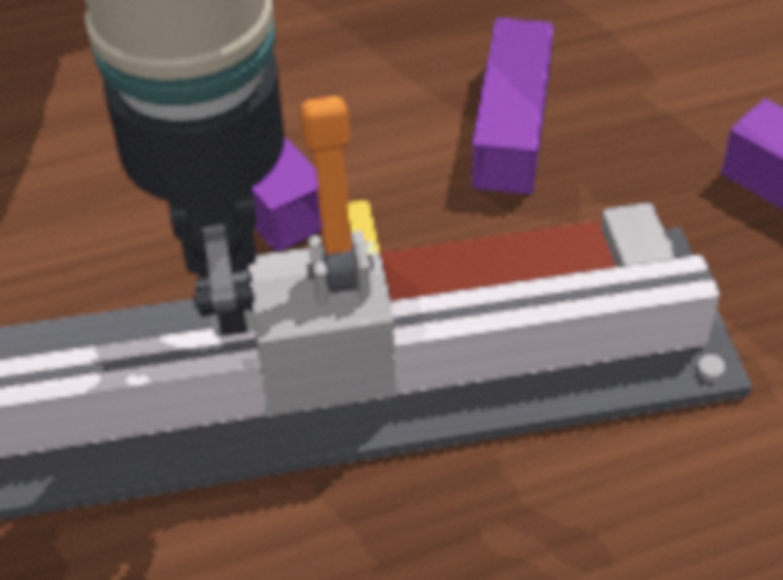

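The flag at (360,225) is now about 4 mm from the tube end at (388,270), and the lever is still open. I'll nudge it 3–4 mm more, then back off and rise.

Emit:
carry_out(steps=[{"gripper":255,"xyz":[0.002,0,0],"spin":0},{"gripper":255,"xyz":[0.004,0,0],"spin":0},{"gripper":255,"xyz":[0.004,0,0],"spin":0},{"gripper":255,"xyz":[0.004,0,0],"spin":0},{"gripper":255,"xyz":[-0.01,0,0],"spin":0},{"gripper":255,"xyz":[-0.025,-0.03,0],"spin":0},{"gripper":255,"xyz":[-0.025,-0.09,0.01],"spin":0},{"gripper":255,"xyz":[-0.025,-0.14,0.03],"spin":0}])

```text
clock: 7.3
position: [0.4887, -0.1352, 0.2339]
orientation: [0.535, 0.463, -0.463, -0.534]
wrist_force: [1.6, 0.1, 0.2]
grip_width: 0.0002
```

```bash
python3 - <<'E'
from h import *
st()
d=cap('scene'); gap(d)
W=world(d);h=cv2.cvtColor(d['color'],cv2.COLOR_RGB2HSV);a=W[...,:2]@e; b=W[...,:2]@f;z=W[...,2]
m=(h[...,0]>5)&(h[...,0]<15)&(h[...,1]>180)&(z>.1)&(b>.48)&(b<.6)
for k in np.arange(.12,.21,.01):
    q=m&(abs(z-k)<.005); 
    if q.any(): print(k.round(2),np.percentile(a[q],[5,50,95]).round(4),np.percentile(b[q],[5,50,95]).round(4))
E
```

```text
clk 7.3 a -0.0632 b 0.503 z 0.2339 F [1.6 0.1 0.2]
[[ 0.143  0.001 -0.99 ]
 [ 0.99   0.     0.143]
 [ 0.    -1.    -0.001]]
tube 1055 [0.0549 0.0597 0.1146 0.1705 0.1757] [0.4804 0.5116]
flag 77 [0.0355 0.0362 0.0421 0.0458 0.0461] [0.4761 0.5067]
0.12 [0.0194 0.0245 0.0283] [0.5322 0.5335 0.5345]
0.13 [0.0183 0.023  0.0287] [0.5306 0.5323 0.5349]
0.14 [0.0191 0.0238 0.0284] [0.528  0.5298 0.532 ]
0.15 [0.0188 0.0242 0.0291] [0.5253 0.5275 0.5288]
0.16 [0.0194 0.0243 0.0297] [0.5229 0.5247 0.5265]
0.17 [0.018  0.0234 0.0293] [0.5202 0.522  0.5241]
0.18 [0.016  0.0235 0.0314] [0.5197 0.5211 0.5223]
0.19 [0.0149 0.0239 0.0335] [0.5173 0.5199 0.5221]
0.2 [0.0146 0.0215 0.0323] [0.5144 0.5179 0.5196]
```

Emit:
carry_out(steps=[{"gripper":255,"xyz":[0.02,0,0.017],"spin":0},{"gripper":255,"xyz":[0.04,0,0.033],"spin":0},{"gripper":255,"xyz":[0.065,0,0.033],"spin":0},{"gripper":255,"xyz":[0.0865,0,0.033],"spin":0},{"gripper":255,"xyz":[0.0865,0.02,0.033],"spin":0},{"gripper":255,"xyz":[0.0865,0.039,0.033],"spin":0},{"gripper":255,"xyz":[0.0865,0.039,0.033],"spin":0},{"gripper":255,"xyz":[0.0865,0.039,0.033],"spin":0}])

```text
clock: 8.35
position: [0.4683, -0.0447, 0.1938]
orientation: [0.535, 0.463, -0.463, -0.535]
wrist_force: [-0.1, -0.4, -0.2]
grip_width: 0.0004
```

```bash
python3 - <<'E'
from h import *
st()
d=cap('scene'); 
save('s4',d['color'][130:330,130:400],2.9)
p0=manip.read_state()['position']; b0=p0[:2]@f
for deg in range(-15,91,7):
    t=np.radians(deg); r=.075; k=.006
    b=.5334+r*np.sin(t)-k*np.cos(t)-.0145; z=.107+r*np.cos(t)+k*np.sin(t)+.019
    print(deg,'ydown',(p0[2]-z).round(4),'z',(b0-b).round(4))
E
```

```text
clk 8.35 a 0.0234 b 0.4698 z 0.1938 F [-0.1 -0.4 -0.2]
[[ 0.143  0.001 -0.99 ]
 [ 0.99   0.     0.143]
 [ 0.    -1.    -0.001]]
-15 ydown -0.003 z -0.0237
-8 ydown -0.0055 z -0.0326
-1 ydown -0.007 z -0.0416
6 ydown -0.0073 z -0.0508
13 ydown -0.0065 z -0.06
20 ydown -0.0046 z -0.0689
27 ydown -0.0016 z -0.0776
34 ydown 0.0024 z -0.0859
41 ydown 0.0074 z -0.0936
48 ydown 0.0133 z -0.1007
55 ydown 0.02 z -0.1069
62 ydown 0.0274 z -0.1123
69 ydown 0.0355 z -0.1168
76 ydown 0.044 z -0.1203
83 ydown 0.0528 z -0.1226
90 ydown 0.0619 z -0.1239
```

View pics/s4.png

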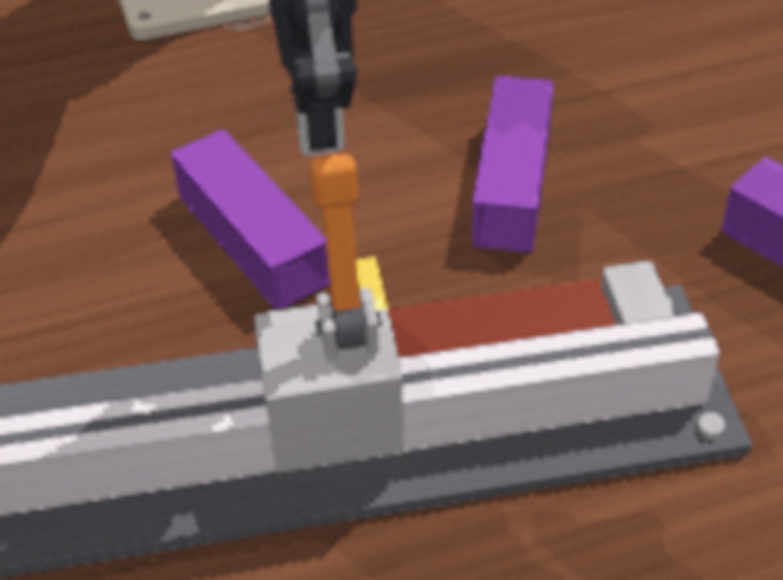

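The crop shows the fingertip at (322,148), in line with the lever's grip at (335,175) on the robot's side. I'll check the tip height from depth.

```bash
python3 - <<'E'
from h import *
W=world(load('scene'))
for v in range(168,186,2): w=W[v,241]; print(v,(w[:2]@e).round(3),(w[:2]@f).round(4),w[2].round(4))
E
```

```text
168 0.024 0.4819 0.2065
170 0.024 0.4834 0.2041
172 0.023 0.4846 0.2014
174 0.023 0.4828 0.1964
176 0.023 0.484 0.1936
178 0.023 0.4831 0.1891
180 0.023 0.4843 0.1865
182 0.023 0.4776 0.1769
184 0.02 0.506 0.198
```

The tip is at z ≈ 0.175 and its front face at b ≈ 0.484, as modelled. Now the arc push, first half.

Emit:
carry_out(steps=[{"gripper":255,"xyz":[0,-0.002,-0.012],"spin":0},{"gripper":255,"xyz":[0,-0.003,-0.024],"spin":0},{"gripper":255,"xyz":[0,-0.006,-0.036],"spin":0},{"gripper":255,"xyz":[0,-0.007,-0.048],"spin":0},{"gripper":255,"xyz":[0,-0.0065,-0.06],"spin":0},{"gripper":255,"xyz":[0,-0.004,-0.07],"spin":0},{"gripper":255,"xyz":[0,-0.001,-0.079],"spin":0},{"gripper":255,"xyz":[0,0.0025,-0.086],"spin":0}])

```text
clock: 9.4
position: [0.5541, -0.0569, 0.1908]
orientation: [0.535, 0.463, -0.463, -0.534]
wrist_force: [0.0, 0.9, 2.7]
grip_width: 0.0001
```

Emit:
carry_out(steps=[{"gripper":255,"xyz":[0,0.005,-0.008],"spin":0},{"gripper":255,"xyz":[0,0.011,-0.015],"spin":0},{"gripper":255,"xyz":[0,0.0175,-0.021],"spin":0},{"gripper":255,"xyz":[0,0.025,-0.0265],"spin":0},{"gripper":255,"xyz":[0,0.033,-0.031],"spin":0},{"gripper":255,"xyz":[0,0.0415,-0.0345],"spin":0},{"gripper":255,"xyz":[0,0.05,-0.037],"spin":0},{"gripper":255,"xyz":[0,0.058,-0.038],"spin":0}])

```text
clock: 10.4
position: [0.5911, -0.0622, 0.1323]
orientation: [0.535, 0.463, -0.463, -0.534]
wrist_force: [2.2, -0.6, 1.7]
grip_width: -0.0001
```

```bash
python3 - <<'E'
from h import *
st()
d=cap('scene'); gap(d)
save('s5',d['color'][130:330,130:400],2.9)
E
```

```text
clk 10.4 a 0.0238 b 0.5939 z 0.1323 F [ 2.2 -0.6  1.7]
[[ 0.143  0.001 -0.99 ]
 [ 0.99  -0.     0.143]
 [-0.    -1.    -0.001]]
tube 1016 [0.058  0.0634 0.1167 0.1711 0.176 ] [0.4804 0.5114]
flag 0
```

View pics/s5.png

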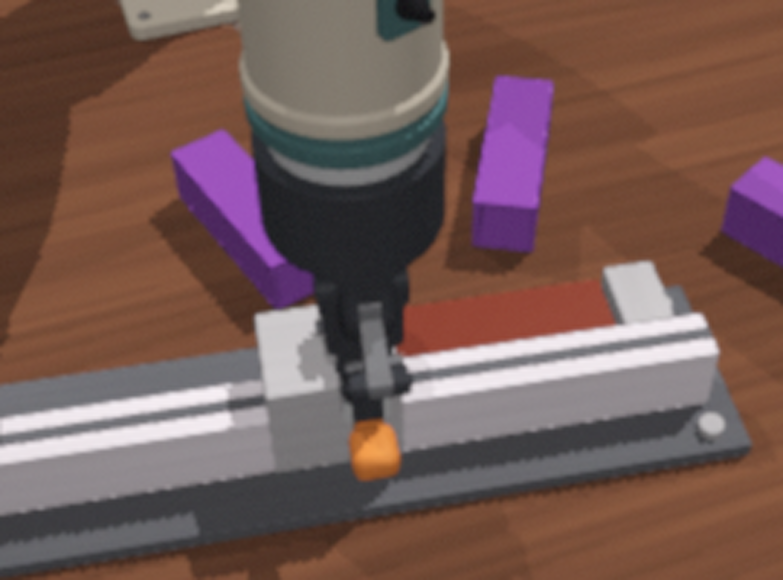

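The lever is nearly level, with its grip at (375,450). I'll press 3 mm more at a slightly larger radius, then lift clear.

Emit:
carry_out(steps=[{"gripper":255,"xyz":[0,0.001,-0.004],"spin":0},{"gripper":255,"xyz":[0,0.002,-0.006],"spin":0},{"gripper":255,"xyz":[0,0.003,-0.006],"spin":0},{"gripper":255,"xyz":[0,0.003,-0.006],"spin":0},{"gripper":255,"xyz":[0,-0.02,-0.006],"spin":0},{"gripper":255,"xyz":[0,-0.07,-0.006],"spin":0},{"gripper":255,"xyz":[0,-0.12,0.02],"spin":0},{"gripper":255,"xyz":[0,-0.14,0.07],"spin":0}])

```text
clock: 11.45
position: [0.5231, -0.0529, 0.2754]
orientation: [0.536, 0.464, -0.462, -0.533]
wrist_force: [-0.8, 0.8, 0.2]
grip_width: 0.0003
```

Emit:
carry_out(steps=[{"gripper":255,"xyz":[0,-0.02,0.05],"spin":0},{"gripper":255,"xyz":[0,-0.02,0.1],"spin":0},{"gripper":255,"xyz":[0,-0.02,0.1],"spin":0},{"gripper":255,"xyz":[0,-0.02,0.1],"spin":0},{"gripper":255,"xyz":[0,-0.02,0.1],"spin":0},{"gripper":255,"xyz":[0,-0.02,0.1],"spin":0},{"gripper":255,"xyz":[0,-0.02,0.1],"spin":0},{"gripper":255,"xyz":[0,-0.02,0.1],"spin":0}])

```text
clock: 12.45
position: [0.4226, -0.038, 0.2927]
orientation: [0.535, 0.463, -0.463, -0.535]
wrist_force: [0.7, 0.5, 0.3]
grip_width: -0.0
```

```bash
python3 - <<'E'
from h import *
st()
d=cap('scene'); gap(d)
save('s6',d['color'][130:330,30:400],2.1)
W=world(d);h=cv2.cvtColor(d['color'],cv2.COLOR_RGB2HSV);a=W[...,:2]@e; b=W[...,:2]@f;z=W[...,2]
m=(h[...,0]>5)&(h[...,0]<15)&(h[...,1]>180)&(z>.06)&(b>.48)&(b<.68)
for k in np.arange(.53,.66,.01):
    q=m&(abs(b-k)<.005)
    if q.any(): print(k.round(2),np.percentile(a[q],[5,50,95]).round(4),np.percentile(z[q],[5,50,95]).round(4))
E
```

```text
clk 12.45 a 0.0234 b 0.4236 z 0.2927 F [0.7 0.5 0.3]
[[ 0.143 -0.    -0.99 ]
 [ 0.99  -0.     0.143]
 [-0.    -1.     0.   ]]
tube 1049 [0.0547 0.0597 0.1148 0.1708 0.1754] [0.4803 0.5114]
flag 82 [0.0349 0.0355 0.0417 0.0458 0.0461] [0.4755 0.5075]
0.61 [0.0155 0.0155 0.0156] [0.1124 0.1137 0.1149]
0.62 [0.0138 0.015  0.0237] [0.1102 0.1143 0.1152]
0.63 [0.0155 0.0224 0.0312] [0.1061 0.1106 0.1142]
```

View pics/s6.png

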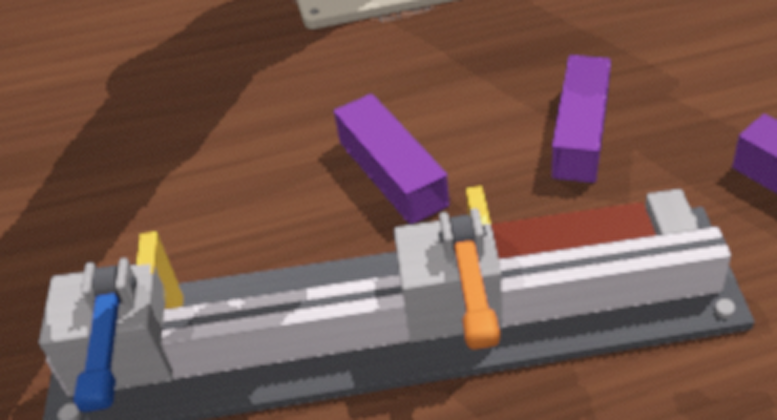

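The orange lever lies level: its grip at (480,325) is topped at about 0.115 m, which matches clamped. The flag at (478,205) is against the tube, nothing else moved, and the gripper is clear.

```bash
python3 -c "
from workcell import manip
print(manip.hand_in())"
```

```text
the job is handed in; nothing more can be done
None
```

The orange stop is up against the red-brown tube's end, its lever is flipped over to clamped, and the job is handed in. I pushed the carriage about 45 mm along the rail with closed fingers, lever still open. Then I swung the lever over in an arc and lifted the arm clear. This took about 12.5 s of the 48 s.

- **Gap:** the last camera measurement put the flag at 46.1 mm along the rail. The tube end measured 46.4 mm at the start, so the gap is about 0–3 mm given the calibration. I could not re-measure the tube's near edge because the flag and carriage hide it.
- **Tube:** its far end reads within about 0.5 mm of its earlier readings (0.1754 m, against 0.1757–0.1760 m).
- **Lever:** the top of the grip is at about 0.114–0.115 m, which matches level and fully clamped.
- **Blue stop and forces:** the blue stop was never touched. Wrist force stayed at a few newtons in every reading I took, though none was taken at the moment of the final press on the lever.
- **Failed check:** one top-camera picture was useless because the arm blocked the view, so I relied on the scene camera from there. No other check failed or disagreed.

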